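Lock the stop screw of a bite-height jig with its jam nut

ROBOT

A 6-joint arm with a two-finger parallel gripper is mounted at the origin on the work surface; the furniture and walls round the work are solid. World frame = base frame: x ahead of the robot, y to its left, z up, the work surface at z = 0. Lengths are in m, angles in rad, forces in N, time in s.
With the tool pointing down it reaches from about 0.35 to 0.975 m from the base axis. Payload 17.4 kg.
Tool frame: the origin (TCP) lies midway between the tips of the shut fingers; the grasp point (between the pads) lies 19 mm behind it; z points along the fingers, y is the line along which they close (so a half turn about z gives the same grasp; the last joint's range is limited). The gripper opens to 85 mm and grips with 20 to 120 N. Pads are 22 mm wide; open, the fingers measure 114 mm over their backs; the gripper's body (76 mm by 85 mm) begins 54 mm behind the grasp point. The pads swing forward as they close: fully open they stand 13 mm farther back than shut.
Start: joints at [-0.038, 0.116, 1.442, -0, 1.584, -0.038], TCP at [0.675, -0, 0.231] pointing down, gripper open.
Joint ranges: [-2.83, 2.83], [-0.83, 2.19], [0.07, 2.5], [-1.14, 4.28], [0.01, 3], [-2.97, 2.97]. Speed limits (rad/s): [1.89, 1.89, 2.22, 3.14, 3.14, 3.14].

INTERFACE

Orientations are given as [roll, pitch, yaw] about the fixed x, y, z axes, in that order (R = Rz(yaw) Ry(pitch) Rx(roll)).
In Python, from rig import * gives the robot as it stands. The module is installed in compiled form; this text tells all that it offers.
- The arm moves only by the tool apply_moves, never from a script. Its argument "commands" is a list of rows, each an object of numbers: "dx", "dy", "dz": the shift along the tool's x, y, z in m; "yaw": the turn about the tool's z in rad. A call has 1 to 12 rows; each row shifts and turns the commanded pose from where the row before left it, along the tool's axes as they then stand; what a row does not reach is not made up. A row lasts 1/8 s, in which the tool goes at most 62.5 mm and 10.7 degrees, less where a joint would pass 70% of its speed; a pose out of reach is approached as far as the arm can. A call with a gripper value outside its range is refused whole. "hand" is the closure, from 0 (fully open) to 1 (shut), set as the call begins (left out, the last holds). The fingers move at their own pace and stop on an object; "squeeze" is the grip in N (left out, the last holds). Time passes only in rows, so rows that do not move let the fingers close. It gives the time, the measured TCP pose, the force, the opening and the grip force at its end, in the units of the state.
- get_obs(): the state, without advancing time (a new reading comes with each control period).
- grab_frame(name): name is "scene" or "side" or "wrist"; returns a dict with "frame" (384x512x3 uint8, blue, green, red), "camera_matrix" (3x3 intrinsics, pixels), "camera_from_world" (4x4, takes a point from world to camera coordinates). Camera axes: x right, y up, looking along -z (the intrinsics and any distortion apply to the point x, -y, -z); pixel columns grow to the right and rows downward; lengths in m; the calibration is good to about 2 mm. A picture is of the moment at which its call begins. There is no depth.
- close_job(): hands the job in; it is judged then, once.
Trained networks look in the newest picture that a camera, given by its name, has taken for a name from the list of things; names that differ only in an ending like _2 or _b are one class to them, and where a whole thing is asked for, a point or a joint stands for the part that bears it (a point fixed in the world has none). Each returns a list of dicts, best first, with "conf" (0 to 1); they miss things now and then, are a little off and sometimes report something else, mostly with a low value. They report only what shows in the picture. A call takes as long as a camera call.
- recognise(camera, query): "rect" ([left, top, right, bottom] in pixels, round what is visible of it).
- cut_out(camera, query): "pixels" (384x512 bool, what is visible of it) and "rect" ([left, top, right, bottom] in pixels, round what is visible of it).
The state is a dict: "clock": time; "qpos": joint angles; "qd": joint speeds; "effort": joint torques, N m; "position": TCP position; "tcp_rot": TCP orientation; "wrist_force": force on the tool from outside, world axes, zero at the start; "torque": the same for the moment, N m; "grip_width": finger opening in m; "grip_force": force on a finger pad.
Only numpy, scipy, OpenCV 4.12 (cv2) and the standard library are available. Lean on these libraries where they do the work, as an engineer would, in place of code of your own. Each camera call takes 0.05 s, during which the arm holds its last target. There are 200 camera calls.

TASK

The bite-height jig's stop screw is already set; lock it. Put the loose holding key on the screw's square head with its arm alongside the jig's column, so that the column keeps the screw from turning with the nut, then swing the lever of the jam nut clockwise until the nut is firmly tight, without straining it. Finally take the key off again and lay it flat on the bench clear of the jig, with the setting kept and the other things left where they are.

Things in the scene. Friction and masses are not known exactly. Their poses are not given: they have to be found in the camera images.
- jig: Fixed grey bite-height jig, 170x104x167 mm. Origin: stop screw's vertical axis at bench level; x towards its column, a steel post 20 mm in diameter at x = 85 mm, top z = 167. Base plate x -47..123, y -52..52, top z = 15. Overarm from column to screw: 22 mm wide, top z = 98, end boss 36 mm in diameter. A dental cast is fixed under the screw.
- screw_top (a point): Top centre of the stop screw, on its vertical axis, z 142 mm. Head: 14 mm square from z 124 to 134, above that tapering evenly to 8 mm square at the top, so that a socket centres itself. The point's x and y axes are square to the head's flats. 0.15 N m turns the screw, so the nut, stiffer on its thread, drags it along unless it is held.
- screw_corner (a point): A corner of the square head, 9.9 mm from the screw's axis: it shows whether the setting has been lost.
- screw_turn (a joint): Turn of the stop screw in the jig, rad, counter-clockwise from above positive; 0 = flats square to the jig's axes; starts at 0.19 to 0.25. The key fits with its arm towards the column at arm yaw = jig yaw + this value, beside the column on the jig's +y side; the arm meets the column at 0.177, which stops it. Play and give of the key let the screw follow 0.15 to 0.27 rad under load.
- tightness (a joint): How tight the jam nut is: elastic wind-up of its lock washer, rad, 0 while the nut is slack. The slack nut runs at 0.25 N m once the screw is held (4 to 5 N at lever_push) for 0.6 to 1.5 rad, clockwise from above, till it seats; then the push rises steeply. Wind-up starts at 0.40 N m and adds 20 N m/rad: 0.010 (10 N) is tight, 0.030 (17 N) strains it. Released, it keeps up to 0.02.
- lever_push (a point): Point on the axis of the jam nut's lever, 58 mm from the screw's axis, z 116 mm. The lever, an 8 mm steel rod, leaves the hub (29 mm in diameter, z 100 to 117) and rises slightly to a black knob, 19 mm in diameter, 72 mm out at z 118. It points to the side away from the column; its direction, and where it will seat, differ each time.
- holding_key: Loose steel key, 0.14 kg, lying socket down. Origin: centre of the underside of the socket block (25x25x26 mm); x along the arm. The square socket opens downward, 15.2 mm wide, 18 mm deep, sides along x and y. Arm: bar 10 mm wide, z 16 to 26 mm, to x = 115 mm, where a round heel, 13 mm in diameter, reaches down to z = 0. Fully on the screw, its underside is at z = 124 mm.
- key_seat (a point): Centre of the socket's closed end, 18 mm above the key's underside. It meets point screw_top when the key is fully on.
- key_grip (a point): Point in the key's arm 40 mm from the socket's axis, 21 mm above the key's underside, near the centre of mass; it shows where the arm points. The arm can be pinched across its 10 mm width to carry the key, but pushed on or pulled off by the arm the socket cocks and can jam: better pinch the socket block across y (25 mm) and move it straight.
- cast_lower_2: Loose white dental cast, 56x68x32 mm, left of the jig; to be left alone. Origin: centre of its underside.
- caliper: Steel vernier caliper, 72x170x8 mm, lying front left; to be left alone. Origin: centre of its underside.
- articulator: Small hinged plain-line articulator, 101x51x56 mm, behind the key on the right; to be left alone. Origin: centre of its underside.
- wax_knife: Wax knife with a black handle, 19x175x19 mm, lying in front of the jig; to be left alone. Origin: centre of its underside.
- retainer_case: Retainer case, 75x78x34 mm, behind the jig; to be left alone. Origin: centre of its underside.

How it is judged:
On the way, in this order (a step that is already met when the one before it is completed fails the run):
1. the key is fully down on the screw's square head, its arm beside the column on the jig's +y side, the setting kept (distance between key_seat and screw_top below 0.006 m and x of key_grip in the frame of jig above 0.03 m and y of key_grip in the frame of jig above 0 m and distance of screw_corner from where it was at the start of the episode below 0.0035 m), for 0.2 s.
2. with the key still on, the nut is turned tight (distance between key_seat and screw_top below 0.006 m and value of joint tightness above 0.01 rad and distance of screw_corner from where it was at the start of the episode below 0.0035 m), for 0.2 s.
At the end, for the whole second after the job is handed in: After letting go: nut tight (tightness above 0.010 rad), stop screw as set (screw_corner within 3.5 mm of its start), key at rest flat on the bench (underside within 6 mm, tilt under 0.1 rad) with its socket over 70 mm from the screw axis (value of joint tightness above 0.01 rad and distance of screw_corner from where it was at the start of the episode below 0.0035 m and horizontal distance between key_seat and screw_top above 0.07 m and height (world z) of holding_key below 0.006 m and angle between holding_key's own z axis and vertical below 0.1 rad and linear speed of holding_key below 0.02 m/s); the robot touches nothing.
It fails at once if the nut is overtightened (tightness above 0.030 rad, about 17 N at lever_push) (value of joint tightness above 0.03 rad).
It fails at once if the loose cast, caliper, articulator, wax knife or retainer case is moved by more than 30 mm (distance of any of cast_lower_2, caliper, articulator, wax_knife, retainer_case from where it was at the start of the episode above 0.03 m).
It also fails if it takes over 72 s, if anything falls off the work surface, if the arm or the gripper's body presses on something with over 40 N, if the wrist force passes 120 N, or if a joint passes its speed limit or range.

## Working session

There is one attempt and no reset: what is moved stays moved. The work goes in short steps, Python scripts to look and compute and a tool call to move; the robot and the scene stay as the last step left them, time stands still between calls to the robot, and variables do not carry over. Pictures are saved under pics/ and viewed, at most 10 in all, crops included, and the job is handed in when it is done.

Besides the shell and the picture viewer there is one more tool, called after "Emit:" as name(argument=value, ...) on one line, values as JSON. apply_moves: Moves the arm, as the interface text tells. Its arguments: {"type":"object","properties":{"commands":{"type":"array","items":{"type":"object","properties":{"dx":{"type":"number"},"dy":{"type":"number"},"dz":{"type":"number"},"yaw":{"type":"number"}}}},"hand":{"type":"number"},"squeeze":{"type":"number"}},"required":["commands"]}

```bash
mkdir -p pics
cat > h.py <<'E'
from rig import *
import numpy as np, cv2
from scipy.optimize import least_squares
def proj(f,P):
    P=np.atleast_2d(P); T=np.array(f["camera_from_world"]);K=np.array(f["camera_matrix"])
    c=P@T[:3,:3].T+T[:3,3]; c=c*[1,-1,-1]; p=c@K.T
    return p[:,:2]/p[:,2:]
def ray(f,uv):
    T=np.array(f["camera_from_world"]);K=np.array(f["camera_matrix"])
    d=np.linalg.inv(K)@[uv[0],uv[1],1]; d=d*[1,-1,-1]
    return -T[:3,:3].T@T[:3,3], T[:3,:3].T@d
def onz(f,uv,z):
    o,d=ray(f,uv); return o+d*(z-o[2])/d[2]
E
python3 - <<'E'
from h import *
print(get_obs())
for n in ["scene","side","wrist"]:
    f=grab_frame(n); cv2.imwrite(f"pics/{n}0.png",f["frame"]); np.save(f"{n}0.npy",f,allow_pickle=True)
    T=np.array(f["camera_from_world"]); print(n,(-T[:3,:3].T@T[:3,3]).round(3),np.array(f["camera_matrix"])[0])
    for q in ["jig","holding_key","screw_top","lever_push","retainer_case","articulator","cast_lower_2","caliper","wax_knife"]:
        r=recognise(n,q); print(q,[(np.round(a["rect"]).tolist(),round(a["conf"],2)) for a in r[:2]])
a=[cv2.imread(f"pics/{n}0.png") for n in ["scene","side"]]
cv2.imwrite("pics/s.png",cv2.resize(a[0],(800,600),interpolation=cv2.INTER_CUBIC))
cv2.imwrite("pics/d.png",cv2.resize(a[1],(800,600),interpolation=cv2.INTER_CUBIC))
E
```

```text
{'clock': 0.0, 'qpos': array([-3.78550908e-02,  1.16487791e-01,  1.44225617e+00, -5.91060930e-06,
        1.58400299e+00, -3.78087821e-02]), 'qd': array([ 9.97474426e-04,  4.18452614e-05, -1.30688094e-03,  9.39860084e-04,
       -1.08831318e-03,  1.71274264e-04]), 'effort': array([-3.01628024e-03, -7.32023120e+01, -6.32483125e+01, -3.67824050e-04,
        6.55109907e-03, -4.52531231e-05]), 'position': array([ 6.74811907e-01, -4.07067408e-05,  2.30566602e-01]), 'tcp_rot': array([-3.14043896e+00, -3.77263094e-05,  1.57074992e+00]), 'wrist_force': array([ 0.15715369, -0.40106674, -0.18476527]), 'torque': array([-0.01522681, -0.02300292, -0.00467208]), 'grip_force': 0.0, 'grip_width': 0.08542940909051099}
scene [ 0.234 -0.68   0.948] [394.0712283    0.         264.94892092]
jig [([223.0, 153.0, 285.0, 220.0], 0.94)]
holding_key [([266.0, 260.0, 297.0, 304.0], 0.74)]
screw_top [([226.0, 172.0, 250.0, 194.0], 0.55)]
lever_push [([228.0, 179.0, 245.0, 196.0], 0.49), ([296.0, 170.0, 326.0, 198.0], 0.32)]
retainer_case [([296.0, 172.0, 329.0, 196.0], 0.57)]
articulator [([225.0, 173.0, 249.0,
[... 507 characters left out ...]
er_case [([303.0, 197.0, 337.0, 228.0], 0.56)]
articulator [([339.0, 236.0, 374.0, 280.0], 0.58)]
cast_lower_2 [([216.0, 183.0, 234.0, 200.0], 0.7)]
caliper [([140.0, 198.0, 199.0, 218.0], 0.76)]
wax_knife [([161.0, 230.0, 198.0, 262.0], 0.64)]
wrist [0.675 0.076 0.374] [323.70203527   0.         255.28250778]
jig [([0.0, 31.0, 244.0, 172.0], 0.69)]
holding_key [([144.0, 305.0, 180.0, 334.0], 0.8)]
screw_top [([0.0, 89.0, 126.0, 177.0], 0.87)]
lever_push [([0.0, 88.0, 102.0, 172.0], 0.68)]
retainer_case [([298.0, 73.0, 394.0, 170.0], 0.96)]
articulator [([264.0, 254.0, 329.0, 347.0], 0.73)]
cast_lower_2 []
caliper [([26.0, 0.0, 54.0, 14.0], 0.59)]
wax_knife [([0.0, 128.0, 40.0, 203.0], 0.6)]
```

View pics/s.png

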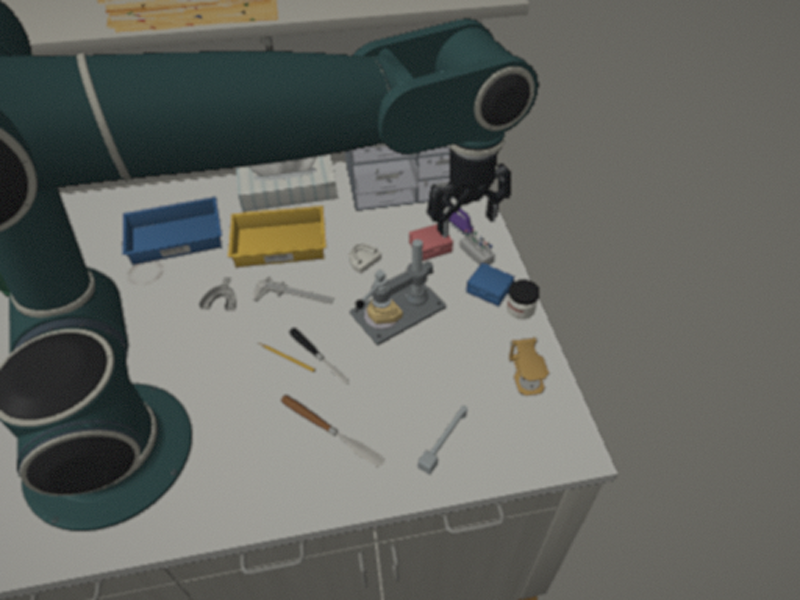

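View pics/d.png

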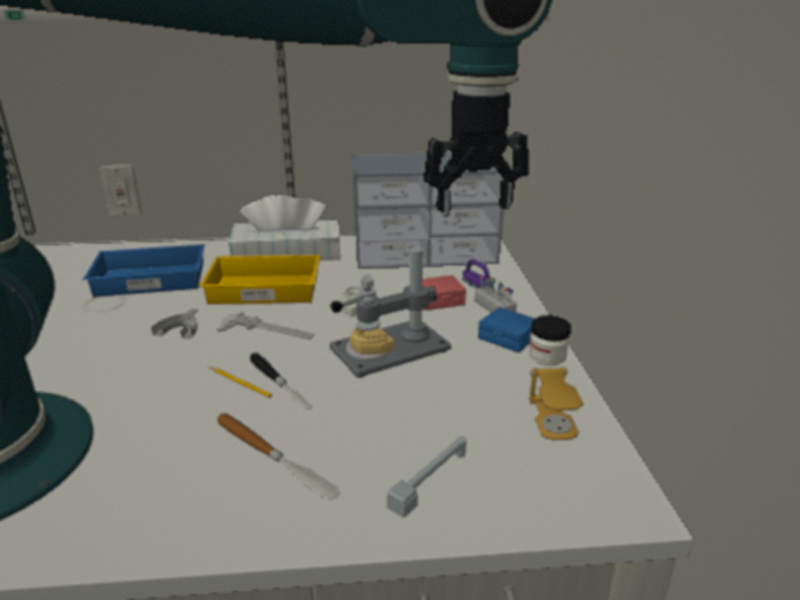

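The scene view shows the key with its socket at about (274,296) and its heel at (296,262), in 512-wide pixels. The screw top is at (243,177) and the column top at (267,156). The side view agrees, and the lever knob is at about (336,306)/1.56.

Run:
```python
from h import *
f=np.load("scene0.npy",allow_pickle=True).item();g=np.load("side0.npy",allow_pickle=True).item()
for n,uv,z in [("sock",(428,459),.026),("heel",(463,408),.026),("screw",(379,274),.142),("col",(418,242),.167),("knob",(360,304),.118)]:
    print(n,onz(f,np.array(uv)*.64,z).round(3))
for n,uv,z in [("sock",(402,490),.02),("heel",(461,440),.026),("screw",(367,278),.142),("col",(416,248),.167),("knob",(337,306),.118)]:
    print(n,onz(g,np.array(uv)*.64,z).round(3))
```

```text
sock [ 0.47  -0.262  0.026]
heel [ 0.569 -0.202  0.026]
screw [0.528 0.054 0.142]
col [0.618 0.076 0.167]
knob [0.475 0.022 0.118]
sock [ 0.475 -0.256  0.02 ]
heel [ 0.571 -0.205  0.026]
screw [0.533 0.051 0.142]
col [0.621 0.079 0.167]
knob [0.479 0.024 0.118]
```

Emit:
apply_moves(commands=[{"dx":-0.01,"dy":-0.04,"dz":-0.013},{"dx":-0.01,"dy":-0.04,"dz":-0.013},{"dx":-0.01,"dy":-0.035,"dz":-0.014},{}])

```text
invalid input
```

Run:
```python
from h import *
f=grab_frame("wrist"); np.save("wj.npy",f,allow_pickle=True); cv2.imwrite("pics/wj.png",cv2.resize(f["frame"],(800,600),interpolation=cv2.INTER_CUBIC))
print(get_obs()["position"],get_obs()["wrist_force"])
T=f["camera_from_world"];print(np.round(T,3)); print(f.keys())
print(proj(f,[[.530,.053,.142],[.62,.078,.167],[.47,-.26,.026]]))
```

```text
[ 6.75015771e-01 -1.10684967e-06  2.31307653e-01] [-0.00206723  0.11927501 -0.16355157]
[[ 1.    -0.     0.    -0.675]
 [ 0.     0.955 -0.297  0.039]
 [-0.     0.297  0.955 -0.38 ]
 [ 0.     0.     0.     1.   ]]
dict_keys(['frame', 'camera_matrix', 'camera_from_world'])
[[ 49.79715072 123.93991585]
 [165.05678144  86.22623844]
 [101.81870181 353.63911276]]
```

View pics/wj.png

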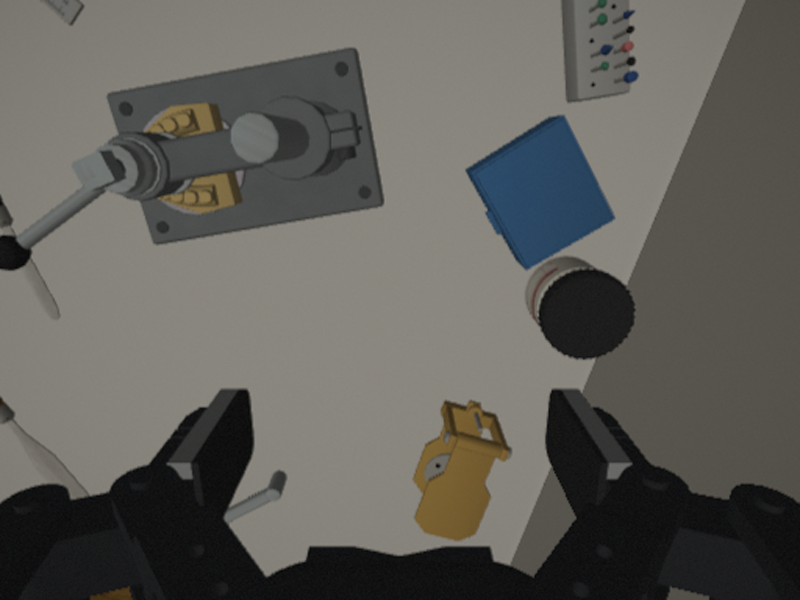

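The wrist view shows the jig at upper left (screw top at about (100,167), column top at (255,138), knob at (12,250)), with the fingers at the bottom. I'll re-centre and view again.

Emit:
apply_moves(commands=[{"dx":0.01,"dy":-0.04,"dz":-0.01,"yaw":0},{"dx":0.01,"dy":-0.04,"dz":-0.01,"yaw":0},{"dx":0,"dy":-0.03,"dz":0,"yaw":0},{"dx":0,"dy":0,"dz":0,"yaw":0},{"dx":0,"dy":0,"dz":0,"yaw":0}])

```text
clock: 2.17
position: [0.5654, 0.0199, 0.2514]
tcp_rot: [3.141, -0.0, 1.571]
wrist_force: [-0.4, 0.8, 0.2]
grip_width: 0.0854
grip_force: 0.0
```

Run:
```python
from h import *
f=grab_frame("wrist"); np.save("wj.npy",f,allow_pickle=True)
f2=f["frame"]; cv2.imwrite("pics/wj2.png",cv2.resize(f2,(800,600),interpolation=cv2.INTER_CUBIC))
print(get_obs()["position"],get_obs()["wrist_force"])
```

```text
[0.56554568 0.01990808 0.25114977] [-0.36734411 -0.42351555  0.29597387]
```

View pics/wj2.png

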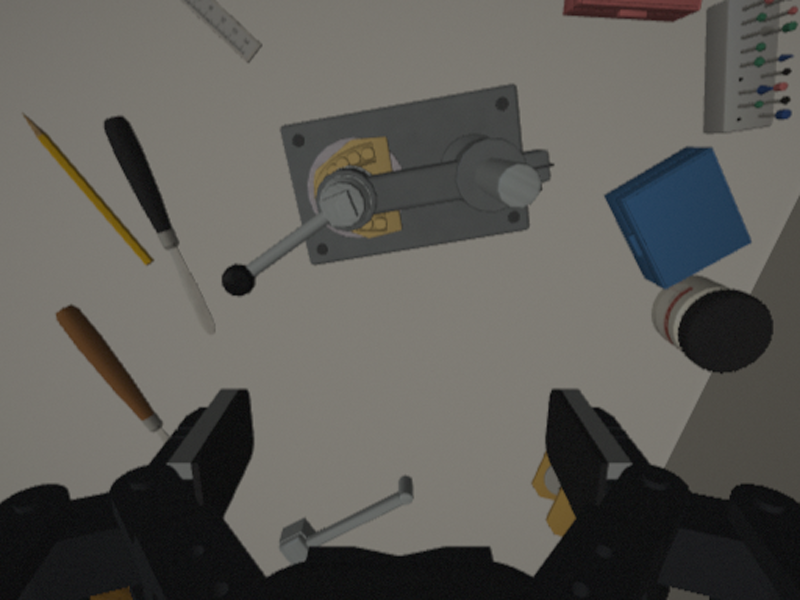

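The jig is centred now. The plate corners are at about (281,126), (516,84), (528,228) and (311,264), the column top at (519,185), the screw head at (341,203) and the knob at (238,279). The key is at the bottom.

Run:
```python
from h import *
f=np.load("wj.npy",allow_pickle=True).item();s=np.load("scene0.npy",allow_pickle=True).item();d=np.load("side0.npy",allow_pickle=True).item()
C=[((-47,52,15),(281,126)),((123,52,15),(516,84)),((123,-52,15),(528,228)),((-47,-52,15),(311,264)),((85,0,167),(519,185)),((0,0,142),(341,204))]
def err(p):
    R=np.array([[np.cos(p[2]),-np.sin(p[2])],[np.sin(p[2]),np.cos(p[2])]])
    def W(m): m=np.array(m)/1000; return np.r_[R@m[:2]+p[:2],m[2]]
    r=[(proj(f,W(m))[0]-np.array(u)*.64) for m,u in C]
    return np.ravel(r)
o=least_squares(err,[.53,.053,.25]);print(o.x,o.fun.reshape(-1,2).round(1))
k=onz(f,np.array([238,279])*.64,.118);print("knob",k,np.arctan2(*(k[:2]-o.x[:2])[::-1]),np.linalg.norm(k[:2]-o.x[:2]))
c=f["frame"][105:165,190:270];cv2.imwrite("pics/c1.png",cv2.resize(c,(800,600),interpolation=cv2.INTER_CUBIC))
```

```text
[0.53506122 0.0638677  0.15943144] [[-1.4 -1.9]
 [ 1.5 -1.4]
 [ 1.8  0.8]
 [-0.8  0.2]
 [ 1.2 -0.4]
 [-2.2  2.7]]
knob [0.47446478 0.02118383 0.118     ] -2.5279227311980272 0.07412044848390201
```

View pics/c1.png

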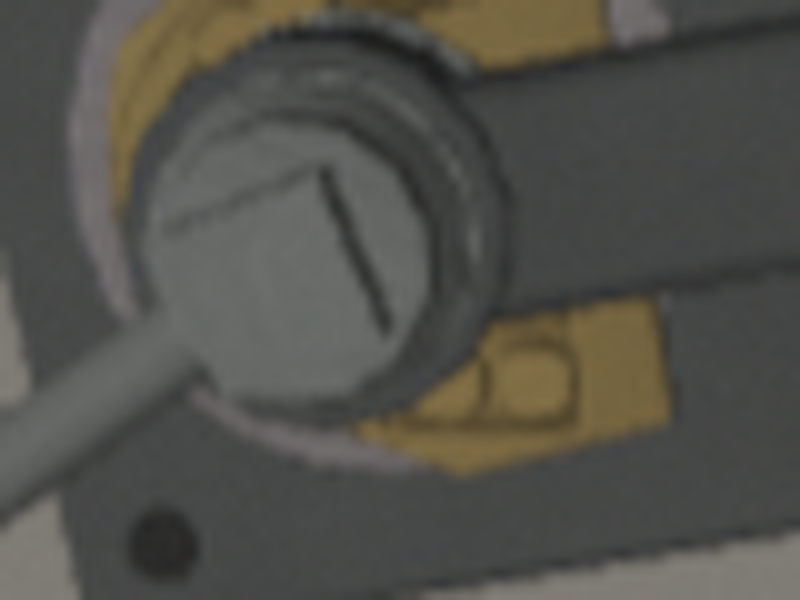

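The head's upper face shows edges (163,232)-(320,170)-(390,332) in the crop, so its yaw is about 0.37, matching jig yaw 0.16 plus 0.2.

Run:
```python
from h import *
f=np.load("wj.npy",allow_pickle=True).item();s=np.load("scene0.npy",allow_pickle=True).item();d=np.load("side0.npy",allow_pickle=True).item()
P=lambda f,u,z:onz(f,u,z)
tl,tr,br=[P(f,(190+a/10,105+b/10),.134)[:2] for a,b in [(163,232),(320,170),(390,332)]]
print("head c",(tl+br)/2,"ed",np.linalg.norm(tr-tl),np.linalg.norm(br-tr),np.arctan2(*(tr-tl)[::-1]),np.arctan2(*(tr-br)[::-1])-np.pi/2)
print("col",P(f,np.array([519,185])*.64,.167))
for u in [(281,126),(516,84),(528,228),(311,264)]: print(P(f,np.array(u)*.64,.015))
a=P(f,np.array([293,546])*.64,.013);b=P(f,np.array([405,481])*.64,.026);print(a,b,np.arctan2(*(b-a)[:2][::-1]))
```

```text
head c [0.5353933  0.06288284] ed 0.013502253592243732 0.013771956601720245 0.3656586183808975 0.38814874007289957
col [0.61816173 0.07710907 0.167     ]
[0.48179335 0.10576933 0.015     ]
[0.64670419 0.133298   0.015     ]
[0.66260255 0.03301485 0.015     ]
[0.49785729 0.00531182 0.015     ]
[ 0.46674149 -0.26442447  0.013     ] [ 0.57059314 -0.18325803  0.026     ] 0.6633963774820776
```

Emit:
apply_moves(commands=[{"dx":-0.054,"dy":-0.015,"dz":0,"yaw":0},{"dx":-0.054,"dy":-0.015,"dz":0,"yaw":0},{"dx":-0.054,"dy":-0.015,"dz":0.01,"yaw":0},{"dx":-0.054,"dy":-0.015,"dz":0.01,"yaw":0},{"dx":-0.054,"dy":-0.015,"dz":0,"yaw":0},{"dx":0,"dy":0,"dz":0,"yaw":0.165},{"dx":0,"dy":0,"dz":0,"yaw":0.165},{"dx":0,"dy":0,"dz":0,"yaw":0.165},{"dx":0,"dy":0,"dz":0,"yaw":0.165},{"dx":0,"dy":0,"dz":0,"yaw":0.165},{"dx":0,"dy":0,"dz":0,"yaw":0.165},{"dx":0,"dy":0,"dz":0,"yaw":0}])

```text
clock: 3.72
position: [0.4904, -0.2504, 0.2308]
tcp_rot: [-3.141, 0.0, 0.582]
wrist_force: [-0.3, 0.7, -0.0]
grip_width: 0.085
grip_force: 0.0
```

Run:
```python
from h import *
f=grab_frame("wrist"); np.save("wk.npy",f,allow_pickle=True)
cv2.imwrite("pics/wk.png",cv2.resize(f["frame"],(800,600),interpolation=cv2.INTER_CUBIC))
o=get_obs();print(o["position"],o["tcp_rot"],o["qpos"])
s=np.load("scene0.npy",allow_pickle=True).item();d=np.load("side0.npy",allow_pickle=True).item()
for g in (s,d): print(proj(g,[[.535,.063,.142],[.618,.077,.167]])/.64)
```

```text
[ 0.49035411 -0.25029152  0.23092164] [-3.14093868e+00  3.08618417e-04  5.84327807e-01] [-5.18302073e-01 -1.55967460e-01  1.71017374e+00  1.96996715e-05
  1.58810924e+00  4.68166882e-01]
[[380.44208866 269.80207134]
 [417.49461559 241.64779839]]
[[365.99669636 274.75378513]
 [414.72588869 248.71490262]]
```

View pics/wk.png

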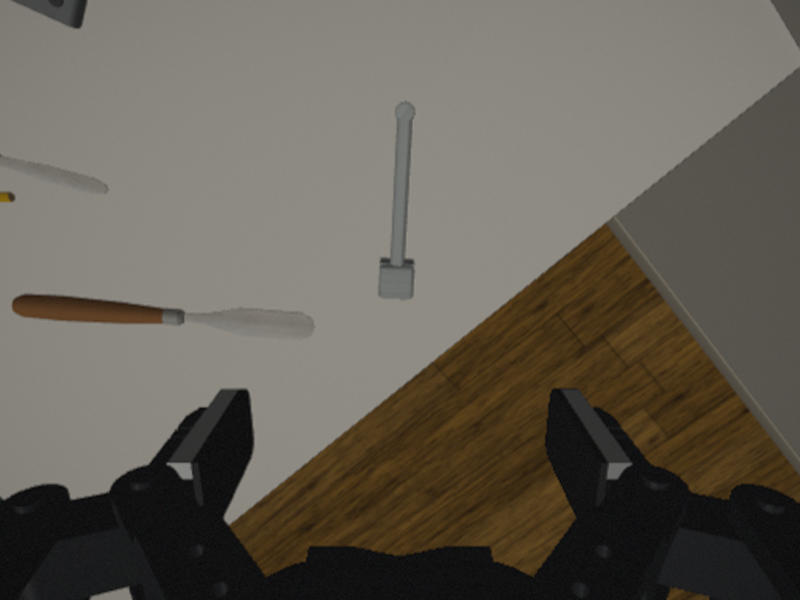

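The wrist view shows the block's top face centred at (396,282) with the heel top at (405,110). The key lies nearly along the tool x axis.

Run:
```python
from h import *
f=np.load("wk.npy",allow_pickle=True).item()
P=lambda u:onz(f,np.array(u)*.64,.026)[:2]
a=P((396.5,282));b=P((405,111));y=np.arctan2(*(b-a)[::-1]);print(a,b,np.linalg.norm(b-a),y)
print("w",np.linalg.norm(P((379,282))-P((414,282))),np.linalg.norm(P((396.5,266))-P((396.5,299))))
o=get_obs();p=o["position"][:2];w=o["tcp_rot"][2]
D=a-p; X=np.array([np.cos(w),np.sin(w)]);Y=np.array([np.sin(w),-np.cos(w)])
print("tool shift",D@X,D@Y,"turn",w-y)
```

```text
[ 0.47243171 -0.2600444 ] [ 0.57116282 -0.20193706] 0.11456130649265896 0.5319514188089347
w 0.02494066932035759 0.02440427939909065
tool shift -0.02032883548313478 -0.0017519761499295797 turn 0.052376388383661654
```

Emit:
apply_moves(commands=[{"dx":-0.0203,"dy":-0.0018,"dz":0,"yaw":0.0524},{"dx":0,"dy":0,"dz":0.05,"yaw":0},{"dx":0,"dy":0,"dz":0.05,"yaw":0},{"dx":0,"dy":0,"dz":0.05,"yaw":0},{"dx":0,"dy":0,"dz":0,"yaw":0},{"dx":0,"dy":0,"dz":0.035,"yaw":0},{"dx":0,"dy":0,"dz":0.02,"yaw":0},{"dx":0,"dy":0,"dz":0.018,"yaw":0},{"dx":0,"dy":0,"dz":0,"yaw":0},{"dx":0,"dy":0,"dz":0,"yaw":0}], hand=0.4)

```text
clock: 5.03
position: [0.4725, -0.2599, 0.0093]
tcp_rot: [3.141, -0.0, 0.529]
wrist_force: [0.0, 0.5, -0.5]
grip_width: 0.0508
grip_force: 0.0
```

Emit:
apply_moves(commands=[{"dx":0,"dy":0,"dz":0,"yaw":0},{"dx":0,"dy":0,"dz":0,"yaw":0},{"dx":0,"dy":0,"dz":0,"yaw":0},{"dx":0,"dy":0,"dz":0,"yaw":0},{"dx":0,"dy":0,"dz":0,"yaw":0},{"dx":0,"dy":0,"dz":0,"yaw":0},{"dx":0,"dy":0,"dz":0,"yaw":0},{"dx":0,"dy":0,"dz":0,"yaw":0}], hand=1, squeeze=50)

```text
clock: 6.02
position: [0.4725, -0.2599, 0.0093]
tcp_rot: [3.14, -0.001, 0.529]
wrist_force: [-1.6, 0.4, 6.2]
grip_width: 0.0237
grip_force: 49.9
```

Emit:
apply_moves(commands=[{"dx":0,"dy":0,"dz":-0.02,"yaw":0},{"dx":0,"dy":0,"dz":-0.06,"yaw":0},{"dx":0,"dy":0,"dz":-0.06,"yaw":0},{"dx":0,"dy":0,"dz":-0.06,"yaw":0},{"dx":0.031,"dy":-0.0353,"dz":0,"yaw":0},{"dx":0.031,"dy":-0.0353,"dz":0,"yaw":0},{"dx":0.031,"dy":-0.0353,"dz":0,"yaw":0},{"dx":0.031,"dy":-0.0353,"dz":0,"yaw":0},{"dx":0.031,"dy":-0.0353,"dz":0,"yaw":0},{"dx":0.031,"dy":-0.0353,"dz":0,"yaw":0},{"dx":0.031,"dy":-0.0353,"dz":0,"yaw":0},{"dx":0,"dy":0,"dz":0,"yaw":0.134}])

```text
clock: 7.52
position: [0.5348, 0.0658, 0.2095]
tcp_rot: [-3.141, -0.001, 0.395]
wrist_force: [0.2, 0.1, -1.7]
grip_width: 0.0239
grip_force: 49.7
```

Emit:
apply_moves(commands=[{"dx":0,"dy":0,"dz":0,"yaw":0},{"dx":0,"dy":0,"dz":0,"yaw":0}])

```text
clock: 7.78
position: [0.5348, 0.0627, 0.209]
tcp_rot: [3.141, -0.0, 0.397]
wrist_force: [0.9, 0.5, -1.0]
grip_width: 0.0236
grip_force: 49.7
```

Run:
```python
from h import *
ims=[]
o=get_obs();p=o["position"];w=o["tcp_rot"][2];print(p,w,o["wrist_force"],o["grip_width"])
for n in ("scene","side"):
    f=grab_frame(n);np.save(n+"1.npy",f,allow_pickle=True)
    P=[[*p[:2],p[2]-.0093+.026],[p[0]+.115*np.cos(w),p[1]+.115*np.sin(w),p[2]-.0093+.026],[.535,.063,.142],[.618,.077,.167]]
    q=proj(f,P);print(n,q.round(1))
    c=q[2].astype(int)-[30,55];im=cv2.resize(f["frame"][c[1]:c[1]+90,c[0]:c[0]+90],(400,400),interpolation=cv2.INTER_CUBIC)
    print(c);ims.append(im)
f=grab_frame("wrist");ims.append(f["frame"]);np.save("wrist1.npy",f,allow_pickle=True)
out=np.zeros((600,800,3),np.uint8);out[:400,:400]=ims[0];out[:400,400:]=ims[1];out[400:,:267]=cv2.resize(ims[2],(267,200));cv2.imwrite("pics/h1.png",out)
```

```text
[0.53477751 0.06274417 0.20896303] 0.3967033337752395 [ 0.87753259  0.48852584 -1.01558405] 0.02364784173399928
scene [[242.3 151.1]
 [269.8 130.7]
 [243.5 172.7]
 [267.2 154.7]]
[213 117]
side [[233.3 141.7]
 [270.  130.8]
 [234.2 175.8]
 [265.4 159.2]]
[204 120]
```

View pics/h1.png

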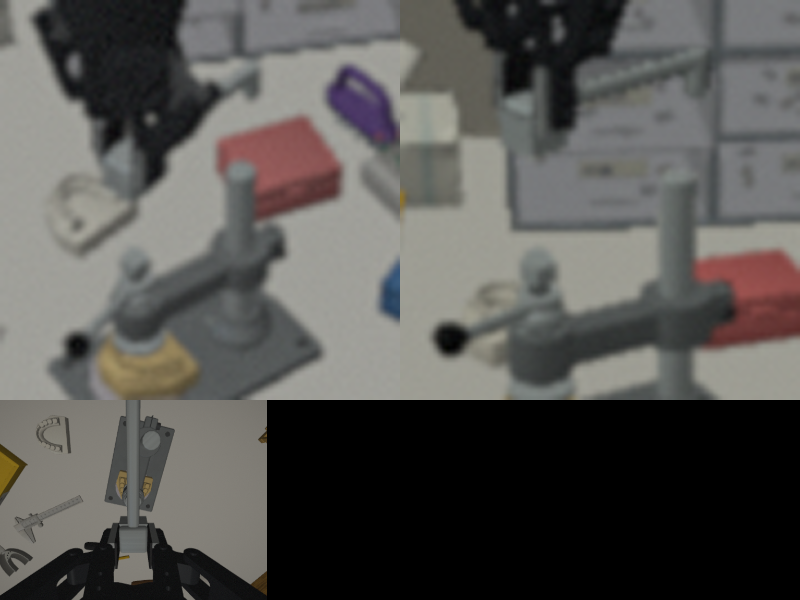

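Scene and side both put the block above the screw head to within about a pixel, and the arm lies on the column's +y side. Descending.

Emit:
apply_moves(commands=[{"dx":0,"dy":0,"dz":0.03,"yaw":0},{"dx":0,"dy":0,"dz":0.025,"yaw":0},{"dx":0,"dy":0,"dz":0,"yaw":0},{"dx":0,"dy":0,"dz":0,"yaw":0}])

```text
clock: 8.43
position: [0.5353, 0.063, 0.1546]
tcp_rot: [3.141, -0.001, 0.395]
wrist_force: [0.2, -0.3, -1.6]
grip_width: 0.0237
grip_force: 49.7
```

Run:
```python
from h import *
ims=[]
o=get_obs();p=o["position"];print(p,o["tcp_rot"],o["wrist_force"])
for n in ("scene","side"):
    f=grab_frame(n);q=proj(f,[[.535,.063,.142]])
    c=q[0].astype(int)-[20,25];ims.append(cv2.resize(f["frame"][c[1]:c[1]+45,c[0]:c[0]+45],(400,400),interpolation=cv2.INTER_CUBIC))
cv2.imwrite("pics/h2.png",np.hstack(ims))
```

```text
[0.53526661 0.0630089  0.15456601] [ 3.14125215e+00 -1.06038600e-03  3.94502481e-01] [ 0.24436927 -0.34256456 -1.62662228]
```

View pics/h2.png

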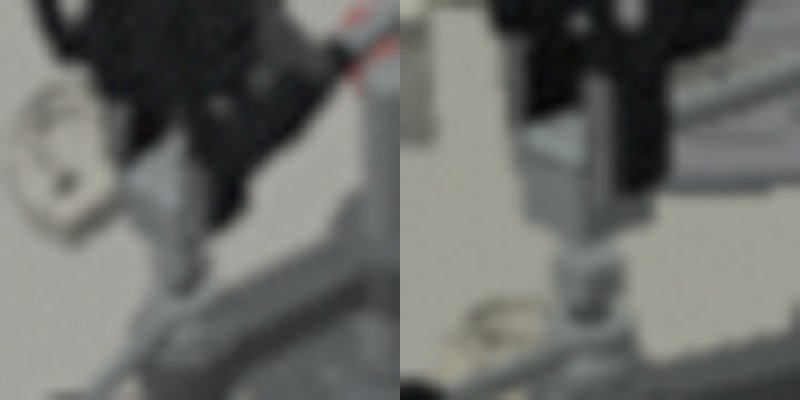

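The block is centred over the head in both views (block at about 590, head at about 590 in the side crop). Lowering in steps.

Emit:
apply_moves(commands=[{"dx":0,"dy":0,"dz":0.004,"yaw":0},{"dx":0,"dy":0,"dz":0.004,"yaw":0},{"dx":0,"dy":0,"dz":0.003,"yaw":0},{"dx":0,"dy":0,"dz":0,"yaw":0}])

```text
clock: 9.02
position: [0.5347, 0.0632, 0.142]
tcp_rot: [-3.141, 0.001, 0.394]
wrist_force: [0.7, -0.4, -2.0]
grip_width: 0.0239
grip_force: 49.7
```

Emit:
apply_moves(commands=[{"dx":0,"dy":0,"dz":0.002,"yaw":0},{"dx":0,"dy":0,"dz":0.002,"yaw":0},{"dx":0,"dy":0,"dz":0,"yaw":0}])

```text
clock: 9.4
position: [0.5348, 0.0631, 0.1381]
tcp_rot: [-3.142, 0.0, 0.394]
wrist_force: [-0.4, 1.3, -1.8]
grip_width: 0.0242
grip_force: 49.7
```

Emit:
apply_moves(commands=[{"dx":0,"dy":0,"dz":0.002,"yaw":0},{"dx":0,"dy":0,"dz":0.002,"yaw":0},{"dx":0,"dy":0,"dz":0,"yaw":0}])

```text
clock: 9.78
position: [0.5348, 0.0632, 0.1341]
tcp_rot: [-3.141, 0.0, 0.394]
wrist_force: [-0.7, -0.6, -2.2]
grip_width: 0.0237
grip_force: 49.7
```

Emit:
apply_moves(commands=[{"dx":0,"dy":0,"dz":0.001,"yaw":0},{"dx":0,"dy":0,"dz":0.001,"yaw":0},{"dx":0,"dy":0,"dz":0,"yaw":0},{"dx":0,"dy":0,"dz":0,"yaw":0}])

```text
clock: 10.28
position: [0.535, 0.0632, 0.1331]
tcp_rot: [3.141, -0.001, 0.394]
wrist_force: [-3.7, 0.0, 6.1]
grip_width: 0.024
grip_force: 50.8
```

Emit:
apply_moves(commands=[{"dx":0,"dy":0,"dz":0,"yaw":0},{"dx":0,"dy":0,"dz":0,"yaw":0},{"dx":0,"dy":0,"dz":0,"yaw":0},{"dx":0,"dy":0,"dz":0,"yaw":0},{"dx":0,"dy":0,"dz":-0.03,"yaw":0},{"dx":0,"dy":0,"dz":-0.05,"yaw":0},{"dx":0,"dy":0,"dz":0,"yaw":0},{"dx":0,"dy":0,"dz":0,"yaw":0}], hand=0.4)

```text
clock: 11.28
position: [0.5348, 0.0632, 0.2118]
tcp_rot: [-3.142, 0.0, 0.394]
wrist_force: [0.2, -0.3, -0.2]
grip_width: 0.0513
grip_force: 0.0
```

Run:
```python
from h import *
ims=[]
o=get_obs();p=o["position"];print(p,o["tcp_rot"],o["wrist_force"])
for n in ("scene","side"):
    f=grab_frame(n);np.save(n+"2.npy",f,allow_pickle=True);q=proj(f,[[.535,.063,.15],[.535+.115*np.cos(.38),.063+.115*np.sin(.38),.15],[.474,.021,.118]])
    c=q[0].astype(int)-[30,35];print((q-c)*400/70);ims.append(cv2.resize(f["frame"][c[1]:c[1]+70,c[0]:c[0]+70],(400,400),interpolation=cv2.INTER_CUBIC))
cv2.imwrite("pics/h3.png",np.hstack(ims))
```

```text
[0.53477305 0.06315597 0.21184497] [-3.14152124e+00  1.84381811e-04  3.94354948e-01] [ 0.18691034 -0.34340705 -0.16123789]
[[173.59205462 204.01117335]
 [325.63984396  89.41035913]
 [ 97.86484007 342.8454538 ]]
[[172.33006177 203.92739192]
 [377.58557458 133.14320459]
 [ 56.52001417 341.93763375]]
```

View pics/h3.png

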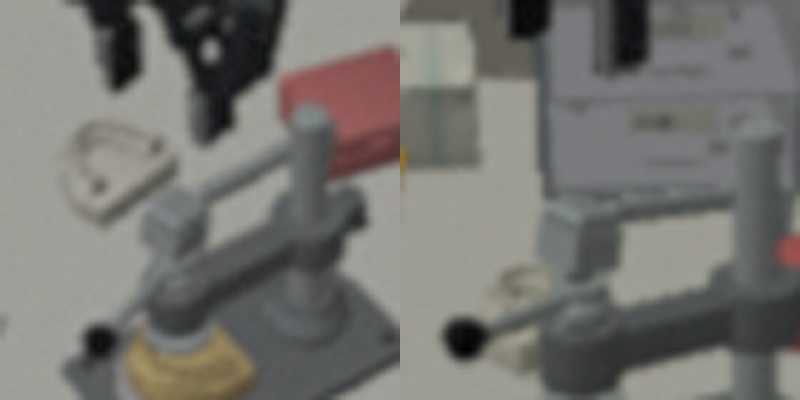

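The key is fully seated with its arm beside the column, and the lever knob is where I expected. Shutting the fingers and going beside the lever.

Emit:
apply_moves(commands=[{"dx":-0.0372,"dy":0.0359,"dz":0,"yaw":0},{"dx":0,"dy":0,"dz":0,"yaw":-0.06},{"dx":0,"dy":0,"dz":0,"yaw":0},{"dx":0,"dy":0,"dz":0,"yaw":0},{"dx":0,"dy":0,"dz":0,"yaw":0},{"dx":0,"dy":0,"dz":0.04,"yaw":0},{"dx":0,"dy":0,"dz":0.04,"yaw":0},{"dx":0,"dy":0,"dz":0.026,"yaw":0},{"dx":0,"dy":0,"dz":0,"yaw":0},{"dx":0,"dy":0,"dz":0,"yaw":0}], hand=1, squeeze=40)

```text
clock: 12.62
position: [0.5149, 0.0159, 0.1076]
tcp_rot: [3.141, -0.001, 0.454]
wrist_force: [-0.2, -0.5, 0.9]
grip_width: -0.0003
grip_force: 0.0
```

```bash
cat > lev.py <<'E'
from h import *
C=np.array([.535,.063])
def rows(phi0,phi1,back,n,r=.044,lean=.15,pos=None,w=None):
    """rows from the given TCP pos/yaw to a pose on the arc at lever angle phi1 (back: tangential standoff)"""
    out=[];p=np.array(pos[:2])
    for ph in np.linspace(phi0,phi1,n+1)[1:]:
        e=np.array([np.cos(ph),np.sin(ph)]);t=np.array([-e[1],e[0]])
        q=C+r*e+back*t; wt=ph-np.pi-lean
        d=q-p; X=np.array([np.cos(w),np.sin(w)]);Y=np.array([np.sin(w),-np.cos(w)])
        out.append(dict(dx=round(d@X,4),dy=round(d@Y,4),dz=0,yaw=round(w-wt,4)));p=q;w=wt
    return out
def stat():
    o=get_obs();p=o["position"];F=o["wrist_force"];M=o["torque"];r=p[:2]-C
    e=r/np.linalg.norm(r)
    print("t",o["clock"],"p",p.round(4),"w",o["tcp_rot"][2].round(3),"F",F.round(2),"M",M.round(3),"Tscrew@tcp",-(r[0]*F[1]-r[1]*F[0]),"pol",np.linalg.norm(r),np.arctan2(r[1],r[0])%6.2832)
    return o
E
python3 -c "
from lev import *
o=stat()
ph0=3.746
for b in (.0185,):
  print(rows(ph0,ph0,b,1,pos=o['position'],w=o['tcp_rot'][2]))
for r in rows(ph0,ph0-.6,.0185,6,pos=C+.044*np.array([np.cos(ph0),np.sin(ph0)])+.0185*np.array([-np.sin(ph0),np.cos(ph0)]),w=ph0-np.pi-.15): print(r)
"
```

```text
t 12.625 p [0.5149 0.0159 0.1076] w 0.454 F [-0.17 -0.46  0.93] M [-0.036 -0.024 -0.014] Tscrew@tcp -0.001159249946445659 pol 0.05126179191947937 4.30911462679902
[{'dx': np.float64(-0.002), 'dy': np.float64(-0.0087), 'dz': 0, 'yaw': np.float64(0.0001)}]
{'dx': np.float64(-0.0023), 'dy': np.float64(-0.0042), 'dz': 0, 'yaw': np.float64(0.1)}
{'dx': np.float64(-0.0023), 'dy': np.float64(-0.0042), 'dz': 0, 'yaw': np.float64(0.1)}
{'dx': np.float64(-0.0023), 'dy': np.float64(-0.0042), 'dz': 0, 'yaw': np.float64(0.1)}
{'dx': np.float64(-0.0023), 'dy': np.float64(-0.0042), 'dz': 0, 'yaw': np.float64(0.1)}
{'dx': np.float64(-0.0023), 'dy': np.float64(-0.0042), 'dz': 0, 'yaw': np.float64(0.1)}
{'dx': np.float64(-0.0023), 'dy': np.float64(-0.0042), 'dz': 0, 'yaw': np.float64(0.1)}
```

Emit:
apply_moves(commands=[{"dx":-0.002,"dy":-0.0045,"dz":0,"yaw":0},{"dx":0,"dy":-0.004,"dz":0,"yaw":0},{"dx":-0.0023,"dy":-0.0042,"dz":0,"yaw":0.1},{"dx":-0.0023,"dy":-0.0042,"dz":0,"yaw":0.1},{"dx":-0.0023,"dy":-0.0042,"dz":0,"yaw":0.1},{"dx":0,"dy":0,"dz":0,"yaw":0}])

```text
clock: 13.38
position: [0.4982, 0.0319, 0.1069]
tcp_rot: [3.141, -0.001, 0.155]
wrist_force: [2.2, -3.2, 0.2]
grip_width: -0.0001
grip_force: 1.7
```

```bash
python3 -c "
from lev import *
stat()"
```

```text
t 13.375 p [0.4982 0.0319 0.1069] w 0.155 F [ 2.22 -3.2   0.21] M [-0.471 -0.386 -0.05 ] Tscrew@tcp -0.18697740661509424 pol 0.04819230789286524 3.8436426472286525
```

Emit:
apply_moves(commands=[{"dx":-0.0023,"dy":-0.0042,"dz":0,"yaw":0.1},{"dx":-0.0023,"dy":-0.0042,"dz":0,"yaw":0.1},{"dx":0,"dy":0,"dz":0,"yaw":0}])

```text
clock: 13.75
position: [0.4927, 0.0397, 0.1067]
tcp_rot: [3.141, -0.001, -0.043]
wrist_force: [2.3, -3.0, 1.3]
grip_width: -0.0004
grip_force: 1.8
```

```bash
python3 -c "
from lev import *
stat()
for n in ('scene','side','wrist'):
    f=grab_frame(n);np.save(n+'3.npy',f,allow_pickle=True)
    for q in ('lever_push','holding_key'):
        print(n,q,[(np.round(a['rect']).tolist(),round(a['conf'],2)) for a in recognise(n,q)[:2]])
    g=f['frame'].max(2); print([ (ph,proj(f,[[.535+.072*np.cos(ph),.063+.072*np.sin(ph),.118]])[0].round(0).tolist()) for ph in (3.75,3.55,3.35,3.15)])
    for ph in np.arange(3.85,2.8,-.05):
        u,v=proj(f,[[.535+.072*np.cos(ph),.063+.072*np.sin(ph),.118]])[0].astype(int); print(int(g[max(v-1,0):v+2,max(u-1,0):u+2].mean()) if 0<=v<384 and 0<=u<512 else None,end=' ')
    print()
"
```

```text
t 13.75 p [0.4927 0.0397 0.1067] w -0.043 F [ 2.25 -3.02  1.26] M [-0.614 -0.331  0.044] Tscrew@tcp -0.180303289604882 pol 0.048267080676526755 3.645350810800769
scene lever_push [([221.0, 179.0, 247.0, 191.0], 0.61)]
scene holding_key [([297.0, 170.0, 327.0, 200.0], 0.69), ([240.0, 159.0, 273.0, 183.0], 0.6)]
[(3.75, [231.0, 195.0]), (3.55, [227.0, 192.0]), (3.35, [223.0, 190.0]), (3.15, [221.0, 187.0])]
98 107 134 149 162 164 163 147 123 95 37 24 24 53 109 139 156 160 163 163 162 162 
side lever_push [([205.0, 182.0, 243.0, 195.0], 0.57)]
side holding_key []
[(3.75, [215.0, 197.0]), (3.55, [210.0, 195.0]), (3.35, [207.0, 192.0]), (3.15, [205.0, 190.0])]
117 146 159 163 163 162 138 114 48 13 12 15 22 27 66 66 125 148 148 160 162 162 
wrist lever_push [([185.0, 139.0, 233.0, 282.0], 0.73)]
wrist holding_key [([76.0, 3.0, 234.0, 238.0], 0.7)]
[(3.75, [294.0, 294.0]), (3.55, [268.0, 308.0]), (3.35, [240.0, 317.0]), (3.15, [210.0, 320.0])]
135 41 18 17 19 18 18 25 35 21 18 19 17 18 18 16 23 32 30 25 23 18
```

The knob is now at lever angle about 3.30, so the nut has run about 0.45 rad at about 0.24 N m, with the key holding. From here I'll take small steps.

Emit:
apply_moves(commands=[{"dx":-0.0014,"dy":-0.0025,"dz":0,"yaw":0.06},{"dx":-0.0014,"dy":-0.0025,"dz":0,"yaw":0.06},{"dx":0,"dy":0,"dz":0,"yaw":0}])

```text
clock: 14.58
position: [0.4901, 0.0449, 0.1063]
tcp_rot: [3.141, -0.0, -0.165]
wrist_force: [1.7, -4.4, 1.2]
grip_width: -0.0001
grip_force: 2.2
```

Emit:
apply_moves(commands=[{"dx":-0.0009,"dy":-0.0017,"dz":0,"yaw":0.04},{"dx":0,"dy":0,"dz":0,"yaw":0}])

```text
clock: 14.82
position: [0.4895, 0.0466, 0.1063]
tcp_rot: [3.141, 0.0, -0.204]
wrist_force: [1.1, -5.0, 2.4]
grip_width: 0.0
grip_force: 2.4
```

Emit:
apply_moves(commands=[{"dx":-0.0009,"dy":-0.0017,"dz":0,"yaw":0.04},{"dx":0,"dy":0,"dz":0,"yaw":0}])

```text
clock: 15.08
position: [0.4889, 0.0485, 0.1063]
tcp_rot: [3.141, 0.0, -0.244]
wrist_force: [1.0, -4.7, 1.8]
grip_width: -0.0
grip_force: 2.5
```

Emit:
apply_moves(commands=[{"dx":-0.0009,"dy":-0.0017,"dz":0,"yaw":0.04},{"dx":0,"dy":0,"dz":0,"yaw":0}])

```text
clock: 15.32
position: [0.4884, 0.0504, 0.1063]
tcp_rot: [3.141, 0.0, -0.284]
wrist_force: [-0.8, -4.2, 1.6]
grip_width: 0.0001
grip_force: 2.5
```

Emit:
apply_moves(commands=[{"dx":-0.0011,"dy":-0.0021,"dz":0,"yaw":0.05},{"dx":0,"dy":0,"dz":0,"yaw":0}])

```text
clock: 15.58
position: [0.488, 0.0528, 0.1063]
tcp_rot: [3.141, 0.0, -0.334]
wrist_force: [-0.4, -4.9, 2.0]
grip_width: -0.0001
grip_force: 2.5
```

Emit:
apply_moves(commands=[{"dx":-0.0011,"dy":-0.0021,"dz":0,"yaw":0.05},{"dx":0,"dy":0,"dz":0,"yaw":0}])

```text
clock: 15.82
position: [0.4876, 0.0551, 0.1062]
tcp_rot: [3.141, 0.0, -0.384]
wrist_force: [-1.4, -4.7, 2.1]
grip_width: 0.0
grip_force: 2.6
```

Emit:
apply_moves(commands=[{"dx":-0.0011,"dy":-0.0021,"dz":0,"yaw":0.05},{"dx":0,"dy":0,"dz":0,"yaw":0}])

```text
clock: 16.08
position: [0.4873, 0.0573, 0.1062]
tcp_rot: [3.141, 0.001, -0.433]
wrist_force: [-2.1, -5.9, 2.1]
grip_width: 0.0002
grip_force: 3.4
```

```bash
python3 -c "
from lev import *
stat();grab_frame('scene');stat();grab_frame('scene');stat()"
```

```text
t 16.075 p [0.4873 0.0573 0.1062] w -0.433 F [-2.08 -5.89  2.07] M [-0.981  0.373  0.006] Tscrew@tcp -0.26949565358454153 pol 0.04807363174461939 3.260790341606542
t 16.125 p [0.4873 0.0573 0.1062] w -0.433 F [-2.87 -6.03  2.28] M [-0.988  0.377  0.039] Tscrew@tcp -0.27127961598264183 pol 0.048084848967348076 3.2607508782978267
t 16.175 p [0.4873 0.0573 0.1062] w -0.433 F [-2.27 -5.38  2.01] M [-0.972  0.342  0.02 ] Tscrew@tcp -0.24384843715757543 pol 0.048064848754200924 3.2613420903304617
```

Emit:
apply_moves(commands=[{"dx":-0.0002,"dy":-0.0004,"dz":0,"yaw":0.01},{"dx":0,"dy":0,"dz":0,"yaw":0}])

```text
clock: 16.42
position: [0.4872, 0.0576, 0.1061]
tcp_rot: [3.141, 0.001, -0.443]
wrist_force: [-3.4, -6.8, 1.7]
grip_width: 0.0001
grip_force: 3.9
```

```bash
python3 -c "
from lev import *
stat()"
```

```text
t 16.425 p [0.4872 0.0576 0.1061] w -0.443 F [-3.39 -6.77  1.71] M [-1.124  0.437  0.044] Tscrew@tcp -0.3054905481187781 pol 0.04810677580275693 3.2540833784228598
```

Seated, with the torque rising. Continuing finely to about 0.75 N m.

Emit:
apply_moves(commands=[{"dx":-0.0004,"dy":-0.0008,"dz":0,"yaw":0.02},{"dx":0,"dy":0,"dz":0,"yaw":0}])

```text
clock: 16.68
position: [0.4871, 0.0584, 0.1061]
tcp_rot: [3.14, 0.001, -0.463]
wrist_force: [-4.1, -7.2, 2.1]
grip_width: -0.0003
grip_force: 4.3
```

```bash
python3 -c "
from lev import *
stat()"
```

```text
t 16.675 p [0.4871 0.0584 0.1061] w -0.463 F [-4.13 -7.23  2.1 ] M [-1.177  0.598  0.029] Tscrew@tcp -0.3273540548348908 pol 0.04811122600709147 3.2363539382121647
```

Emit:
apply_moves(commands=[{"dx":-0.0001,"dy":-0.0008,"dz":0,"yaw":0},{"dx":0,"dy":0,"dz":0,"yaw":0}])

```text
clock: 16.92
position: [0.4873, 0.0591, 0.1061]
tcp_rot: [3.14, 0.001, -0.463]
wrist_force: [-3.9, -8.4, 1.6]
grip_width: 0.0
grip_force: 4.7
```

```bash
python3 -c "
from lev import *
stat()"
```

```text
t 16.925 p [0.4873 0.0591 0.1061] w -0.463 F [-3.92 -8.36  1.62] M [-1.313  0.757  0.072] Tscrew@tcp -0.3836213192516396 pol 0.04784921812349925 3.222905956342512
```

Emit:
apply_moves(commands=[{"dx":-0.0002,"dy":-0.001,"dz":0,"yaw":0},{"dx":0,"dy":0,"dz":0,"yaw":0}])

```text
clock: 17.18
position: [0.4875, 0.06, 0.1061]
tcp_rot: [3.14, 0.001, -0.463]
wrist_force: [-5.2, -9.9, 2.5]
grip_width: 0.0002
grip_force: 5.3
```

```bash
python3 -c "
from lev import *
stat()"
```

```text
t 17.175 p [0.4875 0.06   0.1061] w -0.463 F [-5.19 -9.86  2.55] M [-1.53   0.836  0.056] Tscrew@tcp -0.4527000340055696 pol 0.04757019208862337 3.2042769952091277
```

Emit:
apply_moves(commands=[{"dx":-0.0002,"dy":-0.001,"dz":0,"yaw":0},{"dx":-0.0001,"dy":-0.0005,"dz":0,"yaw":0},{"dx":0,"dy":0,"dz":0,"yaw":0}])

```text
clock: 17.55
position: [0.4878, 0.0613, 0.106]
tcp_rot: [3.14, 0.001, -0.463]
wrist_force: [-5.1, -11.3, 3.6]
grip_width: -0.0003
grip_force: 6.2
```

```bash
python3 -c "
from lev import *
stat();grab_frame('side');stat()"
```

```text
t 17.55 p [0.4878 0.0613 0.106 ] w -0.463 F [ -5.1  -11.26   3.64] M [-1.703  0.87   0.072] Tscrew@tcp -0.522542726657984 pol 0.04719139315740652 3.176764868480122
t 17.6 p [0.4878 0.0613 0.106 ] w -0.463 F [ -4.75 -10.03   3.23] M [-1.748  0.913  0.007] Tscrew@tcp -0.46543640018294646 pol 0.04720365330212242 3.1767875684375255
```

Emit:
apply_moves(commands=[{"dx":-0.0002,"dy":-0.001,"dz":0,"yaw":0},{"dx":-0.0002,"dy":-0.001,"dz":0,"yaw":0},{"dx":0,"dy":0,"dz":0,"yaw":0}])

```text
clock: 17.98
position: [0.4883, 0.063, 0.106]
tcp_rot: [3.139, 0.001, -0.463]
wrist_force: [-6.7, -13.4, 3.3]
grip_width: -0.0001
grip_force: 7.6
```

```bash
cat >> lev.py <<'E'
def avg(n=8):
    T=[]
    for i in range(n):
        grab_frame("side");o=get_obs();r=o["position"][:2]-C;F=o["wrist_force"]
        T.append([r[0]*F[1]-r[1]*F[0],o["torque"][2]+.01,*F,*o["torque"]])
    T=np.array(T);m=T.mean(0);print("T",m[0],"+Mz",m[1],"=",m[0]+m[1],"sd",T[:,:2].std(0),"F",m[2:5].round(2),"M",m[5:].round(3),o["position"],o["clock"])
E
python3 -c "
from lev import *
avg()"
```

```text
T 0.6267846801672401 +Mz 0.09112305411446779 = 0.7179077342817078 sd [0.02047238 0.0212661 ] F [ -6.54 -13.41   3.25] M [-2.138  1.077  0.081] [0.48826241 0.06305178 0.10596637] 18.375
```

Emit:
apply_moves(commands=[{"dx":-0.0001,"dy":-0.0007,"dz":0,"yaw":0},{"dx":0,"dy":0,"dz":0,"yaw":0},{"dx":0,"dy":0,"dz":0,"yaw":0}])

```text
clock: 18.75
position: [0.4884, 0.0636, 0.1059]
tcp_rot: [3.139, 0.001, -0.463]
wrist_force: [-6.6, -14.8, 3.1]
grip_width: -0.0
grip_force: 8.2
```

```bash
python3 -c "
from lev import *
avg(6)"
```

```text
T 0.6800234517794692 +Mz 0.09001147947520648 = 0.7700349312546757 sd [0.01781438 0.02286386] F [ -7.82 -14.5    3.25] M [-2.353  1.208  0.08 ] [0.48841257 0.06356594 0.10592386] 19.05
```

Emit:
apply_moves(commands=[{"dx":0,"dy":0.005,"dz":0,"yaw":0},{"dx":0,"dy":0.015,"dz":0,"yaw":0},{"dx":0,"dy":0,"dz":-0.05,"yaw":0},{"dx":0,"dy":0,"dz":-0.054,"yaw":0},{"dx":0.0429,"dy":-0.0409,"dz":0,"yaw":0},{"dx":0,"dy":0,"dz":0,"yaw":-0.163},{"dx":0,"dy":0,"dz":0,"yaw":-0.163},{"dx":0,"dy":0,"dz":0,"yaw":-0.163},{"dx":0,"dy":0,"dz":0,"yaw":-0.163},{"dx":0,"dy":0,"dz":0,"yaw":-0.163},{"dx":0,"dy":0,"dz":0,"yaw":0}])

```text
clock: 20.42
position: [0.5366, 0.0638, 0.2102]
tcp_rot: [-3.141, 0.0, 0.349]
wrist_force: [0.1, -0.6, 0.6]
grip_width: -0.0001
grip_force: 0.0
```

Emit:
apply_moves(commands=[{"dx":0,"dy":0,"dz":0,"yaw":0},{"dx":0,"dy":0,"dz":0,"yaw":0},{"dx":0,"dy":0,"dz":0,"yaw":0}], hand=0.4)

```text
clock: 20.8
position: [0.5369, 0.0641, 0.2103]
tcp_rot: [-3.142, 0.0, 0.348]
wrist_force: [1.4, -0.0, 0.6]
grip_width: 0.051
grip_force: 0.0
```

Run:
```python
from h import *
f=grab_frame("wrist");g=grab_frame("scene");o=get_obs();p=o["position"];print(p,o["tcp_rot"],o["wrist_force"])
out=np.zeros((600,800,3),np.uint8);out[:,:800]=cv2.resize(f["frame"],(800,600),interpolation=cv2.INTER_CUBIC)
q=proj(g,[[.535,.063,.15]])[0].astype(int)-[30,30];out[:200,:200]=cv2.resize(g["frame"][q[1]:q[1]+60,q[0]:q[0]+60],(200,200));cv2.imwrite("pics/w4.png",out);np.save("w4.npy",f,allow_pickle=True)
print(proj(f,[[.535,.063,.15]]+[[.535+.1*np.cos(y),.063+.1*np.sin(y),.15] for y in (.3,.35,.4)])/.64)
```

```text
[0.53688588 0.0641308  0.21028244] [-3.14155117e+00  4.60518284e-05  3.48931870e-01] [-0.59795696  0.21035707 -0.46655518]
[[399.34117686 331.0779059 ]
 [412.41767744  78.75861942]
 [398.92035498  78.42072878]
 [385.42516295  78.81454249]]
```

View pics/w4.png

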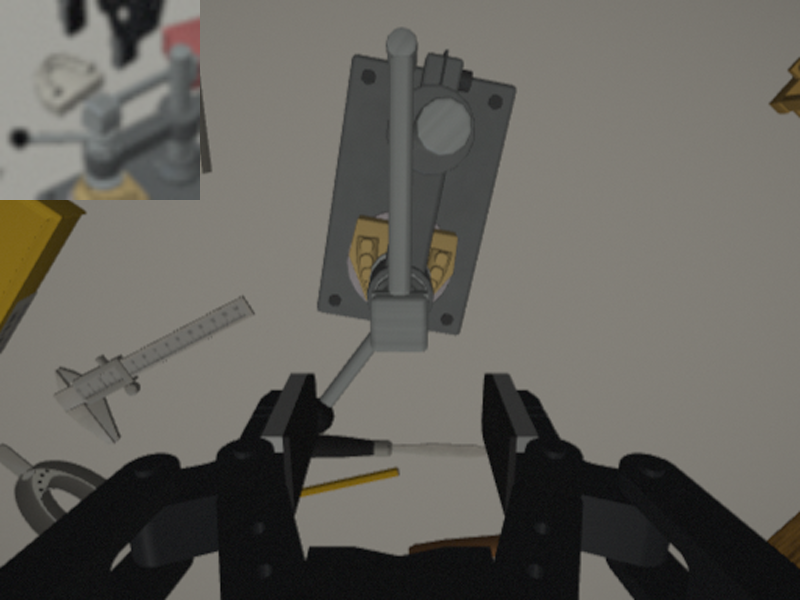

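The final wrist view shows the key still on, at yaw about 0.35, with the block at (399,324) between the fingers. The lever has swung, and the other things are untouched. Grasping the block.

Emit:
apply_moves(commands=[{"dx":0.0005,"dy":0,"dz":0.03,"yaw":0},{"dx":0,"dy":0,"dz":0.03,"yaw":0},{"dx":0,"dy":0,"dz":0.016,"yaw":0},{"dx":0,"dy":0,"dz":0,"yaw":0},{"dx":0,"dy":0,"dz":0,"yaw":0}])

```text
clock: 21.52
position: [0.5379, 0.0643, 0.1356]
tcp_rot: [3.141, -0.001, 0.349]
wrist_force: [-0.9, -0.4, -0.1]
grip_width: 0.0511
grip_force: 0.0
```

Emit:
apply_moves(commands=[{"dx":0,"dy":0,"dz":0,"yaw":0},{"dx":0,"dy":0,"dz":0,"yaw":0},{"dx":0,"dy":0,"dz":0,"yaw":0},{"dx":0,"dy":0,"dz":0,"yaw":0},{"dx":0,"dy":0,"dz":0,"yaw":0},{"dx":0,"dy":0,"dz":0,"yaw":0}], hand=1, squeeze=50)

```text
clock: 22.28
position: [0.5377, 0.0644, 0.1354]
tcp_rot: [3.141, -0.001, 0.349]
wrist_force: [-2.1, 0.6, 5.7]
grip_width: 0.0241
grip_force: 50.6
```

Emit:
apply_moves(commands=[{"dx":0,"dy":0,"dz":-0.002,"yaw":0},{"dx":0,"dy":0,"dz":-0.003,"yaw":0},{"dx":0,"dy":0,"dz":0,"yaw":0}])

```text
clock: 22.65
position: [0.5378, 0.0645, 0.1392]
tcp_rot: [-3.141, -0.001, 0.349]
wrist_force: [6.1, 2.3, -5.2]
grip_width: 0.0239
grip_force: 53.2
```

Emit:
apply_moves(commands=[{"dx":0.0007,"dy":0,"dz":-0.003,"yaw":0},{"dx":0,"dy":0,"dz":-0.004,"yaw":0},{"dx":0,"dy":0,"dz":0,"yaw":0}])

```text
clock: 23.02
position: [0.5382, 0.0646, 0.147]
tcp_rot: [3.141, -0.001, 0.349]
wrist_force: [1.2, 0.7, 0.6]
grip_width: 0.0237
grip_force: 53.9
```

Emit:
apply_moves(commands=[{"dx":0,"dy":0,"dz":-0.03,"yaw":0},{"dx":0,"dy":0,"dz":-0.04,"yaw":0},{"dx":-0.0247,"dy":0.0404,"dz":0,"yaw":0},{"dx":-0.0247,"dy":0.0404,"dz":0,"yaw":0},{"dx":-0.0247,"dy":0.0404,"dz":0,"yaw":0},{"dx":-0.0247,"dy":0.0404,"dz":0,"yaw":0},{"dx":-0.0247,"dy":0.0404,"dz":0,"yaw":0},{"dx":-0.0247,"dy":0.0404,"dz":0,"yaw":0},{"dx":-0.0247,"dy":0.0404,"dz":0,"yaw":0},{"dx":0,"dy":0,"dz":0,"yaw":-0.18},{"dx":0,"dy":0,"dz":0.05,"yaw":0},{"dx":0,"dy":0,"dz":0,"yaw":0}])

```text
clock: 24.52
position: [0.4708, -0.2597, 0.1633]
tcp_rot: [-3.136, 0.003, 0.529]
wrist_force: [-0.4, -0.2, -0.9]
grip_width: 0.0231
grip_force: 53.6
```

Emit:
apply_moves(commands=[{"dx":0,"dy":0,"dz":0.05,"yaw":0},{"dx":0,"dy":0,"dz":0.05,"yaw":0},{"dx":0,"dy":0,"dz":0.035,"yaw":0},{"dx":0,"dy":0,"dz":0.01,"yaw":0},{"dx":0,"dy":0,"dz":0,"yaw":0},{"dx":0,"dy":0,"dz":0,"yaw":0}])

```text
clock: 25.28
position: [0.4732, -0.2608, 0.0232]
tcp_rot: [3.14, -0.001, 0.529]
wrist_force: [-0.5, -0.1, -0.8]
grip_width: 0.0238
grip_force: 54.0
```

Key underside is about 12 mm up; lowering gently.

Emit:
apply_moves(commands=[{"dx":0,"dy":0,"dz":0.004,"yaw":0},{"dx":0,"dy":0,"dz":0.004,"yaw":0},{"dx":0,"dy":0,"dz":0.002,"yaw":0},{"dx":0,"dy":0,"dz":0,"yaw":0}])

```text
clock: 25.78
position: [0.4724, -0.2606, 0.0114]
tcp_rot: [3.141, 0.0, 0.529]
wrist_force: [-1.9, -2.2, 4.2]
grip_width: 0.0237
grip_force: 54.8
```

Emit:
apply_moves(commands=[{"dx":0,"dy":0,"dz":0.001,"yaw":0},{"dx":0,"dy":0,"dz":0.001,"yaw":0},{"dx":0,"dy":0,"dz":0,"yaw":0}])

```text
clock: 26.15
position: [0.4725, -0.2607, 0.0113]
tcp_rot: [3.141, 0.0, 0.529]
wrist_force: [-15.0, 3.8, 30.5]
grip_width: 0.0238
grip_force: 58.0
```

Emit:
apply_moves(commands=[{"dx":0,"dy":0,"dz":-0.0018,"yaw":0},{"dx":0,"dy":0,"dz":0,"yaw":0}])

```text
clock: 26.4
position: [0.4725, -0.2605, 0.0113]
tcp_rot: [3.141, -0.0, 0.529]
wrist_force: [-2.9, -1.2, 8.6]
grip_width: 0.0234
grip_force: 55.5
```

Emit:
apply_moves(commands=[{"dx":0,"dy":0,"dz":0,"yaw":0},{"dx":0,"dy":0,"dz":0,"yaw":0},{"dx":0,"dy":0,"dz":0,"yaw":0},{"dx":0,"dy":0,"dz":0,"yaw":0},{"dx":0,"dy":0,"dz":-0.03,"yaw":0},{"dx":0,"dy":0,"dz":-0.06,"yaw":0},{"dx":0,"dy":0,"dz":-0.06,"yaw":0},{"dx":0,"dy":0,"dz":-0.06,"yaw":0},{"dx":0,"dy":0,"dz":0,"yaw":0},{"dx":0,"dy":0,"dz":0,"yaw":0}], hand=0.4)

```text
clock: 27.65
position: [0.4723, -0.2603, 0.2206]
tcp_rot: [-3.141, 0.0, 0.529]
wrist_force: [-0.3, 0.4, -1.0]
grip_width: 0.051
grip_force: 0.0
```

Run:
```python
from h import *
o=get_obs();print(o["position"],o["wrist_force"],o["grip_width"])
for n in ("scene","side","wrist"):
    f=grab_frame(n)
    for q in ("holding_key","lever_push"): print(n,q,[(np.round(a["rect"]).tolist(),round(a["conf"],2)) for a in recognise(n,q)[:2]])
    x=.4725+np.array([0,.115*np.cos(.53)]);y=-.2605+np.array([0,.115*np.sin(.53)])
    print(proj(f,np.c_[x,y,[.026,.026]]).round(0).tolist())
```

```text
[ 0.47227388 -0.26028231  0.2205749 ] [-0.32995998  0.3852534  -0.98330038] 0.051046553787926094
scene holding_key [([270.0, 260.0, 299.0, 304.0], 0.87)]
scene lever_push []
[[275.0, 293.0], [297.0, 261.0]]
side holding_key [([248.0, 280.0, 299.0, 330.0], 0.7), ([202.0, 181.0, 235.0, 211.0], 0.66)]
side lever_push [([201.0, 183.0, 237.0, 195.0], 0.47), ([305.0, 199.0, 340.0, 225.0], 0.27)]
[[257.0, 313.0], [295.0, 281.0]]
wrist holding_key [([245.0, 41.0, 268.0, 175.0], 0.62)]
wrist lever_push []
[[256.0, 165.0], [256.0, 47.0]]
```

```bash
python3 -c "
from rig import *
print(close_job())"
```

```text
the job is handed in; nothing more can be done
None
```

I handed the job in at about 28 s of the 72 s: the jam nut was tightened to about 0.77 N m (about 0.018 rad by the given figures, inferred from the wrist force), and the key came off and lies flat where it started; no verdict came back.

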